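Brace the mustard jar and twist off its tight cap

TASK

Open the eared mustard jar at the deli counter: first take the wooden brace pin from its rack, drop it end-down fully home into the hole of the jar stand and let go of it, so that the jar's ear has something to bear against. Then unscrew the tight cap counter-clockwise, stop turning once its thread lets go, and lift it straight off. Finish still holding the cap level just above the jar's mouth, about a finger's width clear, with the jar still seated in the stand, the pin still in its hole and the other things on the counter left alone.

Things in the scene. Friction and masses are not known exactly. Their poses are not given: they have to be found in the camera images.
- stand: jar stand: fixed wooden block 130 (x) x 180 (y) x 40 (z) mm, origin at the centre of its underside on the counter. A round nest 80 mm wide, 25 mm deep at (0, -30) mm holds the jar, which can turn in it; a pin hole is at (0, +42) mm. It may stand left or right of the robot, at some yaw
- stand_hole1 (a point): centre of the mouth of the stand's pin hole, on the block's top face (40 mm above the counter); hole 18 mm wide, 25 mm deep, slightly chamfered, 72 mm from the nest's axis (34 mm from the jar's wall)
- rack: pin rack: fixed wooden block 90 x 90 x 40 mm with one 18 mm hole, 25 mm deep, in the middle; origin at the centre of its underside. It stands on the side where the stand is not
- pin: brace pin: light wooden dowel 16 mm thick, 130 mm long, about 70 g, parked upright in the rack with 105 mm showing; origin at the centre of its lower end, z along it to the upper end. Seated in the stand's hole its lower end is 15 mm above the counter and its top 145 mm
- jar: white stoneware mustard jar seated in the stand's nest, 76 mm across, shoulder 85 mm above its underside, about 0.55 kg; origin at the centre of its underside (15 mm above the counter), z up, x towards its ear, a 12 mm thick loop reaching 78 mm from the axis, 30 to 78 mm above the underside. Without the pin the jar turns in the nest along with the tight cap
- jar_ear (a point): middle of the outer bar of the jar's ear, 73 mm from the jar's axis. At the start the ear stands a little clockwise (seen from above) of the stand's pin hole and has about 0.06 to 0.2 rad to turn counter-clockwise before it meets a pin standing in the hole; that much is added to the turn that frees the cap
- jar_rim (a point): centre of the jar's mouth: the top of its neck, 101 mm above the jar's underside (116 mm above the counter), 34 mm across; the neck rises 16 mm above the shoulder inside the cap
- cap: round steel twist-off cap on the jar, 56 mm across, 24 mm high, 60 g; origin at the centre of its lower edge, which rests on the jar's shoulder (100 mm above the counter), z up, top 124 mm above the counter. It unscrews counter-clockwise seen from above, without rising; once its lugs are clear it lifts straight off over the 16 mm neck. Lifting it before that lifts the jar
- thread (a joint): how far the cap has been unscrewed relative to the jar, rad: 0 tight, clear of the thread from 1.05; turned past 1.6 is too far; it turns against a steady 0.35 N m; the value stays when the cap is lifted off
- salami_a: thick dark salami, 52 mm across, 200 mm long, lying; a bystander, leave it alone
- salami_b: thinner brown salami, 44 mm across, 180 mm long, lying; a bystander, leave it alone
- pickle_jar: plain round green pickle jar without an ear, 68 mm across, 100 mm tall; a bystander, leave it alone
- cup: small white cup, 76 mm across, 60 mm tall; a bystander, leave it alone
- shaker: small amber spice jar, 44 mm across, 90 mm tall; a bystander, leave it alone
- spatula: spatula lying flat; a bystander, leave it alone
There are look-alikes about, which are no part of the job. Of the things that look like the cap, the larger one is meant. There is more than one size of the pin; the job needs the smaller.

How it is judged (in metres and radians):
On the way, in this order (a step that is already met when the one before it is completed fails the run):
1. the brace pin stands fully home in the stand's hole, let go (horizontal distance between pin and stand_hole1 below 0.006 m and height (world z) of pin below 0.021 m and angle between pin's own z axis and vertical below 0.2 rad and contact force between the fingers and pin below 0.2 N), for 0.2 s.
2. with the pin in place, the cap is unscrewed until its thread lets go (horizontal distance between pin and stand_hole1 below 0.006 m and height (world z) of pin below 0.021 m and angle between pin's own z axis and vertical below 0.2 rad and value of joint thread above 0.98 rad), for 0.1 s.
At the end, for the whole second after the job is handed in: Cap still, level (0.2 rad), gripped (over 2 N), lower edge 2 to 50 mm above the rim, within 20 mm of its axis, off the jar; thread unscrewed 0.98 rad; jar upright within 5 mm of the nest floor; pin, let go, in the stand hole: tip within 6 mm of axis and floor, tilt under 0.2 rad (all of step 2 and contact force between the fingers and pin below 0.2 N and z of cap in the frame of jar_rim between 0.002 and 0.05 m and horizontal distance between cap and jar_rim below 0.02 m and angle between cap's own z axis and vertical below 0.2 rad and linear speed of each of cap, jar below 0.03 m/s and contact force between the fingers and cap above 2 N and contact force between cap and jar below 0.1 N and z of jar in the frame of stand below 0.02 m and angle between jar's own z axis and vertical below 0.1 rad); the arm keeps its last pose, push and grip.
It fails at once if the cap is turned on well past where its thread lets go (value of joint thread above 1.6 rad).
It fails at once if the jar is lifted more than 12 mm out of its nest or tipped over 0.25 rad (z of jar in the frame of stand above 0.027 m or angle between jar's own z axis and vertical above 0.25 rad).
It fails at once if the other things on the counter are moved more than 30 mm (distance of any of salami_a, salami_b, pickle_jar, cup, shaker, spatula from where it was at the start of the episode above 0.03 m).
It also fails if it takes over 54 s, if anything falls off the work surface, if the arm or the gripper's body presses on something with over 40 N, if the wrist force passes 120 N, or if a joint passes its speed limit or range.

ROBOT

A 7-joint arm with a two-finger parallel gripper is mounted at the origin on the work surface. World frame = base frame: x ahead of the robot, y to its left, z up, the work surface at z = 0. Lengths are in mm, angles in rad, forces in N, time in s.
With the tool pointing down it reaches from about 400 to 850 mm from the base axis. Payload 4.4 kg.
Tool frame: the origin (TCP) lies at the very end of the fingers, on their centre line; the grasp point (between the pads) lies 19 mm behind it (r.grip_depth is the z of the grasp point in the tool frame, in mm); z points along the fingers, y is the line along which they close (so a half turn about z gives the same grasp; the last joint's range is limited). The gripper opens to 94 mm and grips with 3 to 60 N. Pads are 16 mm wide; open, the fingers measure 119 mm over their backs; the gripper's body (75 mm by 177 mm) begins 78 mm behind the grasp point.
Start: joints at [1.213, 0.628, 0.038, 1.517, -0.027, 0.996, -0.02], TCP at [187.018, -622.529, 205.478] pointing down, gripper open.
Joint ranges: [-3.06, 3.06], [-0.37, 2.12], [-1.25, 1.32], [0.18, 2.47], [-1.1, 4.24], [0.23, 1.98], [-2.94, 2.94]. Speed limits (rad/s): [2.57, 2.57, 3.14, 3.14, 3.14, 3.14, 3.14].

INTERFACE

Orientations are given as a unit quaternion [w, x, y, z].
In Python, from station import r gives the robot as it stands. The module is installed in compiled form; this text tells all that it offers.
- The arm moves only by the tool apply_moves, never from a script. Its argument "increments" is one flat list of numbers, 6 for each row, row after row: the shift along the tool's x, y, z in cm, then the turn, a rotation vector about the tool's x, y, z in degrees. In form: [x, y, z, rx, ry, rz, x, y, z, rx, ry, rz, ...]. A call has 1 to 12 rows; each row shifts and turns the commanded pose from where the row before left it, along the tool's axes as they then stand; what a row does not reach is not made up. A row lasts 1/10 s, in which the tool goes at most 50 mm and 8.59 degrees, less where a joint would pass 70% of its speed; a pose out of reach is approached as far as the arm can. A call with a gripper value outside its range is refused whole. "claw" is the closure, from 0 (fully open) to 1 (shut), set as the call begins (left out, the last holds). The fingers move at their own pace and stop on an object; "force" is the grip in N (left out, the last holds). Time passes only in rows, so rows that do not move let the fingers close. It gives the time, the measured TCP pose, the force, the opening and the grip force at its end, in the units of the state.
- r.state(): the state, without advancing time (a new reading comes with each control period).
- r.snapshot(name): name is "side" or "top"; returns the picture (400x640x3 uint8, red, green, blue); there is no depth.
- r.get_calibration(name): a dict with "mtx" (3x3 intrinsics, pixels), "position" and "rotation" of the camera in the world. Camera axes: x right, y up, looking along -z (the intrinsics and any distortion apply to the point x, -y, -z); pixel columns grow to the right and rows downward; lengths in mm; the calibration is good to about 2 mm. A picture is of the moment at which its call begins. get_calibration takes no time and is no camera call.
- r.hand_in(): hands the job in; it is judged then, once.
The state is a dict: "clock": time; "qpos": joint angles; "dq": joint speeds; "effort": joint torques, N m; "tool_pos": TCP position; "tcp_rot": TCP orientation; "force": force on the tool from outside, world axes, zero at the start; "torque": the same for the moment, N m; "grip_width": opening from 0.0 (shut) to 1.0 (fully open); "gripper_force": force on a finger pad.
Only numpy, scipy, OpenCV 4.12 (cv2) and the standard library are available. Lean on these libraries where they do the work, as an engineer would, in place of code of your own. Each camera call takes 0.05 s, during which the arm holds its last target. There are 200 camera calls.

## Working session

There is one attempt and no reset: what is moved stays moved. The work goes in short steps, Python scripts to look and compute and a tool call to move; the robot and the scene stay as the last step left them, time stands still between calls to the robot, and variables do not carry over. Pictures are saved under pics/ and viewed, at most 10 in all, crops included, and the job is handed in when it is done.

Besides the shell and the picture viewer there is one more tool, called after "Call:" as a command line: name --argument value ..., lists and objects as JSON in quotes. apply_moves: Moves the arm, as the interface text tells. Its arguments: {"type":"object","properties":{"increments":{"type":"array","items":{"type":"number"}},"claw":{"type":"number"},"force":{"type":"number"}},"required":["increments"]}

```bash
mkdir -p pics
cat > h.py <<'E'
import numpy as np, cv2
from station import r
def cam(n):
    c=r.get_calibration(n); return np.array(c["mtx"]),np.array(c["position"]),np.array(c["rotation"]),c
def ray(n,u,v):
    K,p,R,c=cam(n)
    if R.shape!=(3,3):
        from scipy.spatial.transform import Rotation as Ro
        R=Ro.from_quat(np.r_[R[1:],R[0]]).as_matrix()
    d=c.get("dist",c.get("distortion"))
    x,y=cv2.undistortPoints(np.array([[[u,v]]],float),K,None if d is None else np.array(d,float))[0,0]
    return p,R@np.array([x,-y,-1.])
def onz(n,u,v,z):
    p,d=ray(n,u,v); return p+d*(z-p[2])/d[2]
def proj(n,X):
    K,p,R,c=cam(n)
    if R.shape!=(3,3):
        from scipy.spatial.transform import Rotation as Ro
        R=Ro.from_quat(np.r_[R[1:],R[0]]).as_matrix()
    q=R.T@(np.array(X,float)-p); q=np.array([q[0],-q[1],-q[2]]); q=K@q; return q[:2]/q[2]
def snap(n,f):
    im=r.snapshot(n)[:,:,::-1].copy(); cv2.imwrite("pics/"+f,im); return im
E
python3 - <<'E'
from h import *
print(r.state())
for n in("side","top"):
    print(r.get_calibration(n)); snap(n,n+"0.png")
E
```

```text
{'clock': 0.0, 'qpos': array([ 1.21318705,  0.62933983,  0.03844148,  1.5183548 , -0.02696798,
        0.99628348, -0.02000579]), 'dq': array([-1.15650091e-03, -2.20001744e-04, -8.32570825e-05, -8.73332771e-04,
        1.26981610e-03, -2.35840764e-05,  1.03274296e-03]), 'effort': array([ 2.88719484e-04, -5.49719238e+01,  1.14325773e+00, -1.86628407e+01,
       -5.22719231e-02,  2.36852100e-02,  1.66853583e-04]), 'tool_pos': array([ 186.82381672, -621.88346107,  204.5624266 ]), 'tcp_rot': array([-9.19806001e-04,  9.89373460e-01,  1.45393549e-01, -1.60719960e-04]), 'force': array([ 0.12128647,  0.19273656, -0.02568397]), 'torque': array([-0.00794423,  0.00482365,  0.02985506]), 'gripper_force': 0.0, 'grip_width': 0.9988243034144103}
{'mtx': array([[444.31956181,   0.        , 318.5055922 ],
       [  0.        , 444.31956181, 195.71810407],
       [  0.        ,   0.        ,   1.        ]]), 'position': array([-125.98763622,  820.51372457,  727.97381828]), 'rotation': array([-0.30271623, -0.17684113,  0.46242439,  0.81440394])}
{'mtx': array([[402.33351207,   0.        , 314.03124176],
       [  0.        , 402.33351207, 196.59340941],
       [  0.        ,   0.        ,   1.        ]]), 'position': array([ 333.45050649,   -2.93434961, 1260.87488975]), 'rotation': array([-0.69448532, -0.06921848,  0.07329531,  0.71240911])}
```

View pics/top0.png

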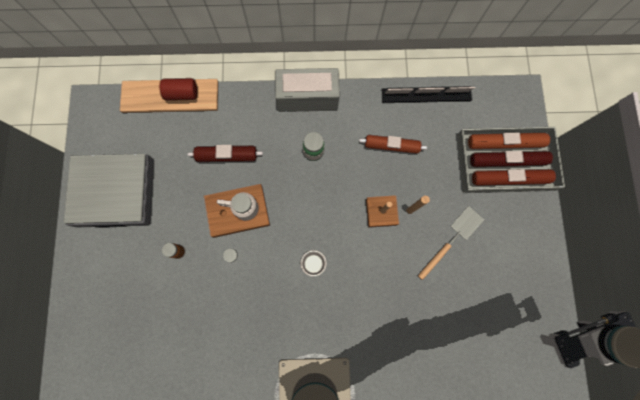

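View pics/side0.png

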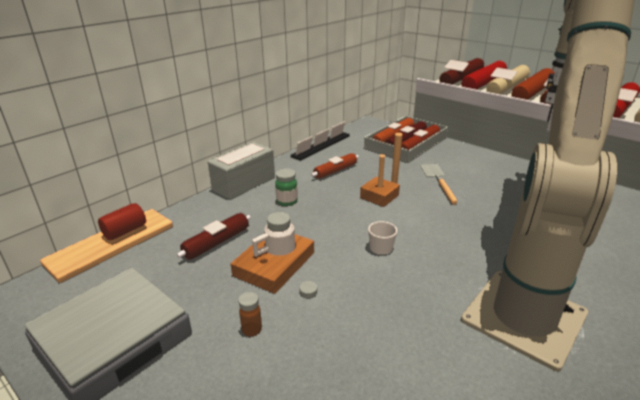

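The top view shows the stand at (238,210), with the jar and cap at (242,203) and the ear near (224,204). The rack is at (382,211), with its pin's top near (389,206). The side view shows the same layout.

Look-alikes:
- **Pin:** the rack dowel (top ~(381,156) in the side view) or the thicker, taller free-standing one (~(398,135) side, (424,200) top). I choose the smaller, in the rack.
- **Cap:** the one on the jar (242,203), the small disc on the counter (230,256), or the lids of the pickle jar (313,140) and shaker (172,250). I choose the larger, on the eared jar.

Next I'll check both choices in a close crop.

Run:
```python
from h import *
t=cv2.imread("pics/top0.png"); s=cv2.imread("pics/side0.png")
def c(i,u,v,w=80,h=60,k=5): return cv2.resize(i[v:v+h,u:u+w],None,fx=k,fy=k,interpolation=cv2.INTER_CUBIC)
cv2.imwrite("pics/crop.png",np.vstack([np.hstack([c(t,200,180),c(t,360,180)]),np.hstack([c(s,225,205,100,75,4),c(s,345,128,100,75,4)])]))
```

```text
(no output)
```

View pics/crop.png

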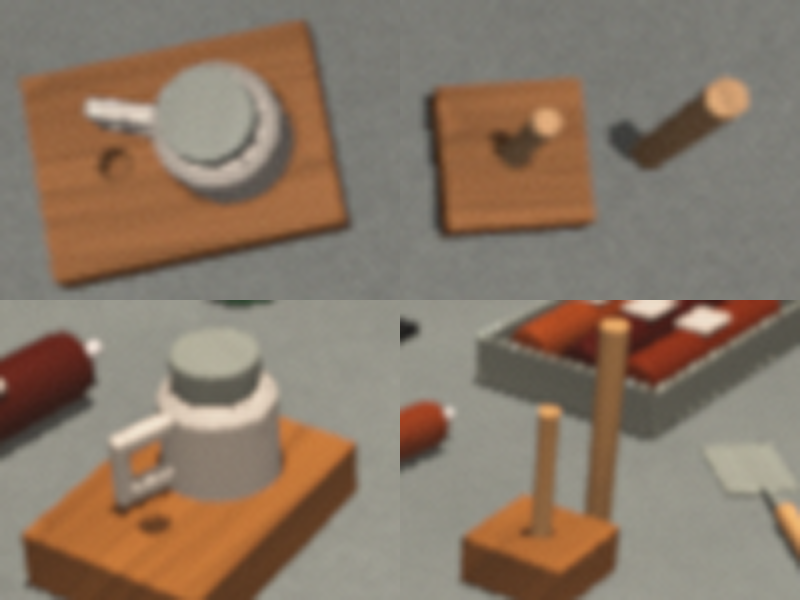

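The crop confirms both choices. The slim rack pin's top is at top-view px (389.4,204.8), and the tall thick dowel stands beside it. The stand hole is at about (223,212.8), and the big cap on the eared jar is at (241,203).

```bash
cat >> h.py <<'E'
def tri(a,b):
    p,d=ray("side",*a); q,e=ray("top",*b)
    s=np.linalg.lstsq(np.c_[d,-e],q-p,rcond=None)[0]
    A,B=p+d*s[0],q+e*s[1]; return (A+B)/2,np.linalg.norm(A-B)
E
python3 - <<'E'
from h import *
np.set_printoptions(precision=1,suppress=True)
from scipy.spatial.transform import Rotation as Ro
print(proj("top",[187,-622,205]))
t=cv2.imread("pics/top0.png"); hsv=cv2.cvtColor(t,cv2.COLOR_BGR2HSV)
print("pin",onz("top",389.4,204.8,145),tri((382.2,155.7),(389.4,204.8)))
print("hole",onz("top",223,212.8,40),onz("side",263.7,260.7,40),tri((263.7,260.7),(223,212.8)))
print("cap",onz("top",241,203,124),tri((278.7,218.2),(241,203)))
print("tall top",tri((345+214/4,128+26/4),(360+328/5,180+98/5)),"base",onz("top",360+250/5,180+158/5,0))
print("ear top",onz("top",200+95/5,180+108/5,90))
m=cv2.inRange(hsv,(5,90,60),(20,255,255))
for nm,(u,v,w,h),z in(("stand",(198,175,80,70),40),("rack",(362,190,38,42),40)):
    k=np.zeros_like(m);k[v:v+h,u:u+w]=m[v:v+h,u:u+w]
    c=max(cv2.findContours(k,cv2.RETR_EXTERNAL,cv2.CHAIN_APPROX_NONE)[0],key=cv2.contourArea)
    P=np.array([onz("top",*x[0],z)[:2] for x in c],np.float32)
    print(nm,cv2.minAreaRect(P),cv2.boxPoints(cv2.minAreaRect(P)))
E
```

```text
[560.7 332. ]
pin [ 532.8 -224.3  145. ] (array([ 533.3, -224.3,  143.9]), np.float64(0.7995051401483181))
hole [539.5 267.4  40. ] [538.4 269.5  40. ] (array([540. , 268. ,  38.1]), np.float64(0.42407733985409435))
cap [552.5 197.7 124. ] (array([552.9, 198. , 121.9]), np.float64(0.16844591008724666))
tall top (array([ 538.2, -317. ,  181.9]), np.float64(0.0819724700401529)) base [ 535.1 -317.2    0. ]
ear top [564.9 268.8  90. ]
stand ((547.52197265625, 227.0860595703125), (133.55653381347656, 181.45449829101562), 10.882535934448242) [[464.8 303.6]
 [499.1 125.4]
 [630.2 150.6]
 [596.  328.8]]
rack ((533.6377563476562, -221.07493591308594), (92.41141510009766, 94.51876068115234), 2.642549991607666) [[ 485.3 -176. ]
 [ 489.7 -270.4]
 [ 582.  -266.2]
 [ 577.6 -171.7]]
```

Call:
apply_moves --increments '[3.7,-2.3,-0.3,0,0,0,3.7,-2.3,-0.3,0,0,0,3.7,-2.3,-0.3,0,0,0,3.7,-2.3,-0.3,0,0,0,3.7,-2.3,-0.3,0,0,0,3.7,-2.3,-0.3,0,0,0,3.7,-2.3,-0.3,0,0,0,3.7,-2.3,-0.3,0,0,0,3.7,-2.3,-0.3,0,0,0,3.7,-2.3,-0.3,0,0,0,3.7,-2.3,-0.3,0,0,0,3.7,-2.3,-0.3,0,0,0]' --claw 0.3 --force 20

```text
clock: 1.3
tool_pos: [533.6, -228.9, 241.3]
tcp_rot: [-0.0, 0.989, 0.145, -0.0]
force: [1.2, -1.5, 0.0]
grip_width: 0.698
gripper_force: 0.0
```

Call:
apply_moves --increments '[0,0,0,0,0,-8.2,0,0,0,0,0,-8.2,0,0,0,0,0,-8.2,0,0,0,0,0,-8.2,0,0,0,0,0,-8.2,0,0,0,0,0,-8.2,0,0,0,0,0,-8.2,0,0,0,0,0,-8.2,0,0,0,0,0,-8,0,0,0,0,0,0,0,0,0,0,0,0]'

```text
clock: 2.4
tool_pos: [532.6, -230.6, 241.2]
tcp_rot: [-0.0, 0.706, 0.708, -0.0]
force: [-0.3, -0.1, -0.6]
grip_width: 0.699
gripper_force: 0.0
```

Call:
apply_moves --increments '[0.6,0,2,0,0,0,0,0,2,0,0,0,0,0,2,0,0,0,0,0,2,0,0,0,0,0,2,0,0,0,0,0,2,0,0,0,0,0,1,0,0,0,0,0,0,0,0,0,0,0,0,0,0,0]'

```text
clock: 3.3
tool_pos: [533.3, -224.5, 112.0]
tcp_rot: [0.0, 0.705, 0.709, 0.0]
force: [0.6, 0.5, 0.6]
grip_width: 0.701
gripper_force: 0.0
```

Run:
```python
from h import *
s=snap("side","s1.png");t=snap("top","t1.png")
c=lambda i,u,v:cv2.resize(i[v:v+100,u:u+100],None,fx=4,fy=4,interpolation=cv2.INTER_CUBIC)
cv2.imwrite("pics/c1.png",np.hstack([c(s,330,100),c(t,340,150)]))
```

```text
(no output)
```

View pics/c1.png

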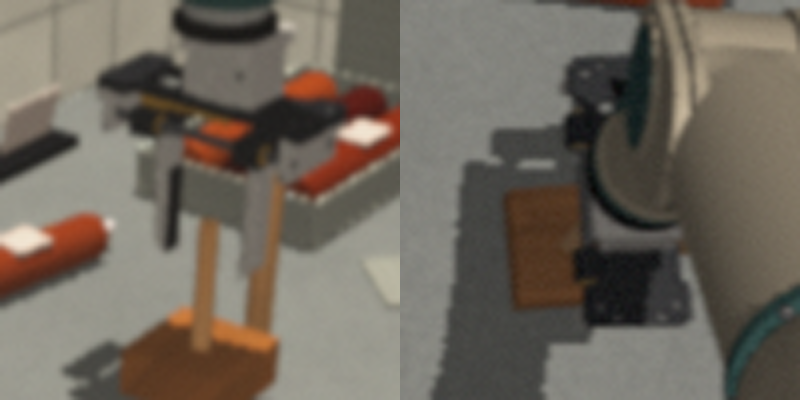

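The side crop shows the pin centred between the two open fingers, with finger tips at crop px (168,245) and (248,270) and the pin at (207,230). The tall dowel is behind and clear, so I'll close and lift.

Call:
apply_moves --increments '[0,0,0,0,0,0,0,0,0,0,0,0,0,0,0,0,0,0,0,0,0,0,0,0,0,0,0,0,0,0,0,0,0,0,0,0]' --claw 1 --force 20

```text
clock: 4.0
tool_pos: [532.8, -224.5, 111.5]
tcp_rot: [0.0, 0.705, 0.709, 0.0]
force: [0.2, 0.2, 0.2]
grip_width: 0.226
gripper_force: 0.0
```

Call:
apply_moves --increments '[0,0,-1,0,0,0,0,0,-1,0,0,0,0,0,-1,0,0,0,0,0,-2,0,0,0,0,0,-2,0,0,0,0,0,-2,0,0,0,0,0,-2,0,0,0,0,0,-2,0,0,0,0,0,-2,0,0,0,0,0,0,0,0,0]'

```text
clock: 5.0
tool_pos: [534.6, -224.9, 265.0]
tcp_rot: [0.003, 0.705, 0.709, 0.001]
force: [-0.3, 1.1, -0.4]
grip_width: 0.165
gripper_force: 20.0
```

Run:
```python
from h import *
s=snap("side","s2.png")
for z in (0,-10,-20): print(z,proj("side",[533.5,-224.5,265-96+z]))
print(proj("side",[533.5,-224.5,265+34]),proj("side",[533.5,-224.5,265]))
cv2.imwrite("pics/c2.png",cv2.resize(s[60:200,320:460],None,fx=4,fy=4,interpolation=cv2.INTER_CUBIC))
```

```text
0 [382.85658365 148.11239265]
-10 [382.63851892 151.14628879]
-20 [382.42210726 154.15718617]
[385.85092183 106.45269288] [385.03798089 117.76299703]
```

View pics/c2.png

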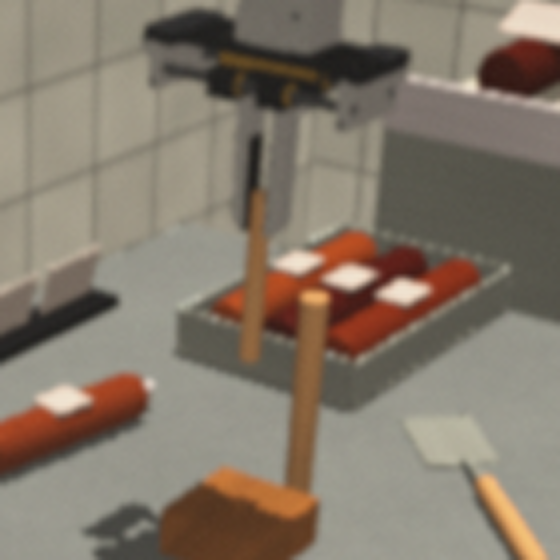

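The side crop shows the pin held upright with its lower end at full px (382.5,150). That is about 4 mm lower in the grip than nominal, so seated it should read TCP z ≈ 115. Next I carry it over the stand hole.

Call:
apply_moves --increments '[2.3,0.1,0,0,0,0,4.5,0.1,0,0,0,0,4.5,0.1,0,0,0,0,4.5,0.1,0,0,0,0,4.5,0.1,0,0,0,0,4.5,0.1,0,0,0,0,4.5,0.1,0,0,0,0,4.5,0.1,0,0,0,0,4.5,0,0,0,0,0,4.5,0,0,0,0,0,4.5,0,0,0,0,0,2,0,0,0,0,0]'

```text
clock: 6.25
tool_pos: [535.9, 273.9, 260.3]
tcp_rot: [-0.002, 0.703, 0.711, -0.0]
force: [-0.5, -0.4, -1.6]
grip_width: 0.167
gripper_force: 20.0
```

Call:
apply_moves --increments '[0,0,1,0,0,0,0,0,2,0,0,0,0,0,2,0,0,0,0,0,2,0,0,0,0,0,2,0,0,0,0,0,0,0,0,0,0,0,0,0,0,0]'

```text
clock: 6.95
tool_pos: [537.9, 266.9, 170.8]
tcp_rot: [0.0, 0.706, 0.709, -0.001]
force: [0.7, -0.0, -0.4]
grip_width: 0.165
gripper_force: 20.0
```

Run:
```python
from h import *
s=snap("side","s3.png");t=snap("top","t3.png")
st=r.state();p=st["tool_pos"];print(p,st["tcp_rot"])
print(proj("side",[p[0],p[1],p[2]-100]),proj("top",[p[0],p[1],p[2]-100]),proj("side",[539.7,268.2,40]))
c=lambda i,u,v:cv2.resize(i[v:v+100,u:u+100],None,fx=4,fy=4,interpolation=cv2.INTER_CUBIC)
cv2.imwrite("pics/c3.png",np.hstack([c(s,215,190),c(t,180,160)]))
```

```text
[538.73326132 268.1282066  172.20099096] [2.99561805e-04 7.05454766e-01 7.08754698e-01 5.10665054e-04]
[263.08167981 249.84379866] [220.40322992 211.32008578] [263.73405826 260.21814651]
```

View pics/c3.png

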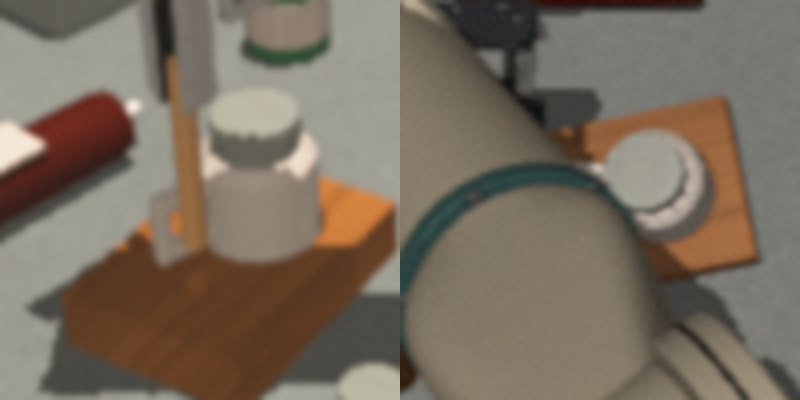

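The side crop shows the pin's lower end at full px (263,252.5) and the upper end of its visible part at about (258.8,205). The shadowed hole lies just below it. I'll check the tilt and offset numerically.

Run:
```python
from h import *
for z in(172,150,120,100,72): print(z,proj("side",[538.7,268.1,z]))
s=cv2.imread("pics/s3.png");h=cv2.cvtColor(s,cv2.COLOR_BGR2HSV)
m=cv2.inRange(h,(5,90,60),(22,255,255))
for v in range(206,254,4):
    u=[x for x in range(250,275) if m[v,x]]; print(v,u[0] if u else None,u[-1] if u else None)
```

```text
172 [259.97884727 215.07365283]
150 [260.69334757 223.03388618]
120 [261.64293664 233.61323888]
100 [262.26069549 240.49567775]
72 [263.10575894 249.91051266]
206 256 258
210 256 259
214 257 259
218 258 263
222 258 263
226 259 264
230 259 264
234 259 264
238 260 265
242 259 265
246 250 266
250 250 266
```

Call:
apply_moves --increments '[0,0.1,1,0,0,0,0,0,1,0,0,0,0,0,0.6,0,0,0,0,0,0.4,0,0,0,0,0,0.4,0,0,0,0,0,0.4,0,0,0,0,0,0,0,0,0]'

```text
clock: 7.75
tool_pos: [538.8, 268.4, 133.0]
tcp_rot: [-0.0, 0.705, 0.709, -0.0]
force: [1.0, -0.9, -0.4]
grip_width: 0.166
gripper_force: 20.0
```

Call:
apply_moves --increments '[0,0,0.4,0,0,0,0,0,0.4,0,0,0,0,0,0.4,0,0,0,0,0,0.3,0,0,0,0,0,0.2,0,0,0,0,0,0,0,0,0]'

```text
clock: 8.35
tool_pos: [539.2, 268.7, 116.5]
tcp_rot: [0.0, 0.705, 0.709, 0.0]
force: [-0.6, -0.1, -0.7]
grip_width: 0.164
gripper_force: 20.0
```

Call:
apply_moves --increments '[0,0,0.2,0,0,0,0,0,0.2,0,0,0,0,0,0,0,0,0]'

```text
clock: 8.65
tool_pos: [540.7, 270.2, 115.7]
tcp_rot: [0.001, 0.705, 0.709, 0.002]
force: [-2.6, 0.1, 16.8]
grip_width: 0.165
gripper_force: 20.1
```

It bottomed at TCP z = 115.7, as predicted. I'll release and rise.

Call:
apply_moves --increments '[0,0,-0.3,0,0,0,0,0,0,0,0,0,0,0,0,0,0,0,0,0,0,0,0,0,0,0,0,0,0,0,0,0,0,0,0,0,0,0,0,0,0,0]' --claw 0.4

```text
clock: 9.35
tool_pos: [539.0, 268.5, 115.3]
tcp_rot: [-0.0, 0.705, 0.709, -0.0]
force: [-0.4, 0.7, -0.2]
grip_width: 0.599
gripper_force: 0.0
```

Call:
apply_moves --increments '[0,0,-1,0,0,0,0,0,-1,0,0,0,0,0,-2,0,0,0,0,0,-2,0,0,0,0,0,-1,0,0,0,0,0,0,0,0,0,0,0,0,0,0,0]' --claw 0.25

```text
clock: 10.05
tool_pos: [538.9, 268.3, 185.4]
tcp_rot: [0.0, 0.705, 0.709, -0.0]
force: [-0.2, -0.5, -1.0]
grip_width: 0.751
gripper_force: 0.0
```

Call:
apply_moves --increments '[-2,0.4,0,0,0,0,-2,0.4,0,0,0,0,-2,0.4,0,0,0,0,-1,0.2,0,0,0,0,0,0,0,0,0,0,0,0,0,0,0,0]'

```text
clock: 10.65
tool_pos: [553.1, 199.5, 185.1]
tcp_rot: [-0.001, 0.705, 0.709, 0.0]
force: [0.0, 0.3, 0.6]
grip_width: 0.75
gripper_force: 0.0
```

Run:
```python
from h import *
s=snap("side","s4.png");t=snap("top","t4.png")
st=r.state();print(st["tool_pos"],st["tcp_rot"],st["grip_width"])
print("pin top exp",proj("side",[539.7,268.2,145]),"base",proj("side",[539.7,268.2,40]))
c=lambda i,u,v:cv2.resize(i[v:v+100,u:u+100],None,fx=4,fy=4,interpolation=cv2.INTER_CUBIC)
cv2.imwrite("pics/c4.png",np.hstack([c(s,215,180),c(t,180,160)]))
```

```text
[552.97528004 200.23215405 185.36577978] [-4.90168908e-04  7.04473060e-01  7.09730527e-01  2.13808695e-04] 0.751206074942767
pin top exp [260.52876743 224.67960201] base [263.73405826 260.21814651]
```

View pics/c4.png

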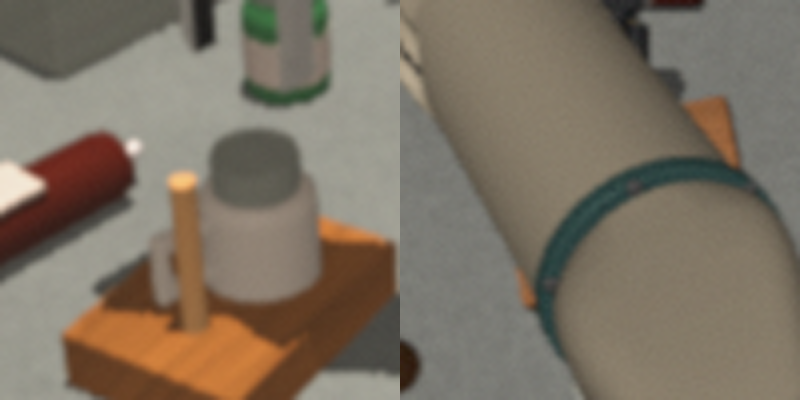

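The side crop shows the pin upright in the hole, with its top at full px (260.5,225.2) against a predicted (260.5,224.7). It is seated and let go, so the cap is next.

Call:
apply_moves --increments '[-0.2,0,2,0,0,0,0,0,2,0,0,0,0,0,2,0,0,0,0,0,1,0,0,0,0,0,0.5,0,0,0,0,0,0.5,0,0,0,0,0,0,0,0,0,0,0,0,0,0,0]'

```text
clock: 11.55
tool_pos: [553.9, 196.9, 106.1]
tcp_rot: [0.0, 0.705, 0.709, 0.001]
force: [-0.1, -0.3, -0.2]
grip_width: 0.747
gripper_force: 0.0
```

Call:
apply_moves --increments '[0,0,0,0,0,0,0,0,0,0,0,0,0,0,0,0,0,0,0,0,0,0,0,0,0,0,0,0,0,0,0,0,0,0,0,0,0,0,0,0,0,0]' --claw 1 --force 55

```text
clock: 12.25
tool_pos: [553.8, 196.7, 106.0]
tcp_rot: [0.0, 0.705, 0.709, 0.0]
force: [-0.4, -1.1, 5.3]
grip_width: 0.582
gripper_force: 55.0
```

Call:
apply_moves --increments '[0,0,0,0,0,-4,0,0,0,0,0,-4,0,0,0,0,0,-4,0,0,0,0,0,-4,0,0,0,0,0,-4,0,0,0,0,0,-4,0,0,0,0,0,-4,0,0,0,0,0,-4,0,0,0,0,0,-4,0,0,0,0,0,-4]'

```text
clock: 13.25
tool_pos: [554.8, 197.5, 106.0]
tcp_rot: [0.001, 0.42, 0.908, 0.001]
force: [1.3, 0.7, 2.2]
grip_width: 0.587
gripper_force: 55.0
```

Run:
```python
from h import *
s=r.state(); q=s["tcp_rot"];print(s["torque"],s["force"],s["qpos"],2*np.degrees(np.arctan2(q[2],q[1])),s["gripper_force"],s["tool_pos"])
```

```text
[ 0.21245431 -0.39873314 -0.38199242] [1.26685617 0.73497631 2.1761596 ] [-0.05638946  0.71629322 -0.53578287  1.77932499  0.49556518  0.78038901
 -0.13819044] 130.3890535660408 55.00026195310056 [554.78664666 197.45762605 105.99806141]
```

Call:
apply_moves --increments '[0,0,0,0,0,-4,0,0,0,0,0,-4,0,0,0,0,0,-4,0,0,0,0,0,-4,0,0,0,0,0,-4,0,0,0,0,0,-4,0,0,0,0,0,-4,0,0,0,0,0,-4,0,0,0,0,0,0]'

```text
clock: 14.15
tool_pos: [555.1, 198.0, 106.1]
tcp_rot: [0.001, 0.154, 0.988, 0.002]
force: [3.6, 2.7, 3.4]
grip_width: 0.585
gripper_force: 55.0
```

Run:
```python
from h import *
s=r.state(); q=s["tcp_rot"];print(s["torque"],s["force"],2*np.degrees(np.arctan2(q[2],q[1])),s["gripper_force"],s["tool_pos"])
```

```text
[ 0.58255078 -0.82325373 -0.24239938] [3.64411915 2.69827388 3.36599894] 162.29032696874307 55.00047284178436 [555.05709729 198.02072986 106.06784376]
```

Call:
apply_moves --increments '[0,0,0,0,0,-3,0,0,0,0,0,-4,0,0,0,0,0,0,0,0,0,0,0,0]'

```text
clock: 14.55
tool_pos: [554.9, 198.1, 106.1]
tcp_rot: [0.001, 0.094, 0.996, 0.002]
force: [3.8, 3.8, 4.0]
grip_width: 0.584
gripper_force: 55.0
```

Run:
```python
from h import *
s=r.state(); q=s["tcp_rot"];print(s["torque"],s["force"],2*np.degrees(np.arctan2(q[2],q[1])),s["gripper_force"],s["tool_pos"])
im=snap("side","s5.png")
c=lambda i,u,v:cv2.resize(i[v:v+100,u:u+133],None,fx=6,fy=6,interpolation=cv2.INTER_CUBIC)
cv2.imwrite("pics/c5.png",c(im,200,190))
```

```text
[ 1.03669331 -1.15874081 -0.28202827] [3.82733024 3.7841299  4.00305787] 169.1811048810704 55.00137811526656 [554.86916916 198.07276941 106.13680479]
```

View pics/c5.png

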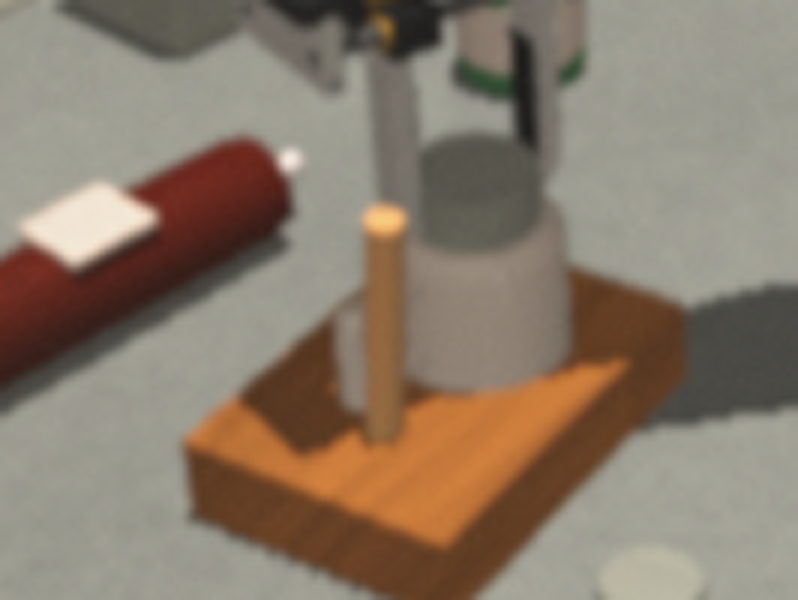

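The ear now bears on the pin at crop px (350,350), and the pin is upright. The turn is 1.38 rad less the gap, so the thread is about 1.2 rad. I'll try a small lift and watch for the jar's weight (5.4 N).

Call:
apply_moves --increments '[0,0,-0.2,0,0,0,0,0,-0.2,0,0,0,0,0,-0.2,0,0,0,0,0,-0.1,0,0,0,0,0,0,0,0,0,0,0,0,0,0,0]'

```text
clock: 15.2
tool_pos: [553.5, 196.2, 112.7]
tcp_rot: [0.0, 0.093, 0.996, -0.0]
force: [1.4, -0.3, -1.8]
grip_width: 0.585
gripper_force: 55.0
```

The force is only -1.8 N, so the jar stays down. Lifting to about 30 mm.

Call:
apply_moves --increments '[0,0,-0.4,0,0,0,0,0,-0.5,0,0,0,0,0,-0.5,0,0,0,0,0,-0.5,0,0,0,0,0,-0.5,0,0,0,0,0,0,0,0,0,0,0,0,0,0,0,0,0,0,0,0,0]'

```text
clock: 16.0
tool_pos: [553.3, 196.5, 136.3]
tcp_rot: [-0.0, 0.093, 0.996, -0.0]
force: [0.7, 0.3, -0.6]
grip_width: 0.585
gripper_force: 55.0
```

Run:
```python
from h import *
s=r.state(); print(s["torque"],s["force"],s["gripper_force"],s["tool_pos"])
im=snap("side","s6.png")
cv2.imwrite("pics/c6.png",cv2.resize(im[190:290,200:333],None,fx=6,fy=6,interpolation=cv2.INTER_CUBIC))
print(proj("side",[539.7,268.2,145]))
```

```text
[ 0.0506021  -0.14834897 -0.03997578] [ 0.7302111   0.28585192 -0.57160464] 54.99955616891384 [553.33123992 196.46233053 136.30861251]
[260.52876743 224.67960201]
```

View pics/c6.png

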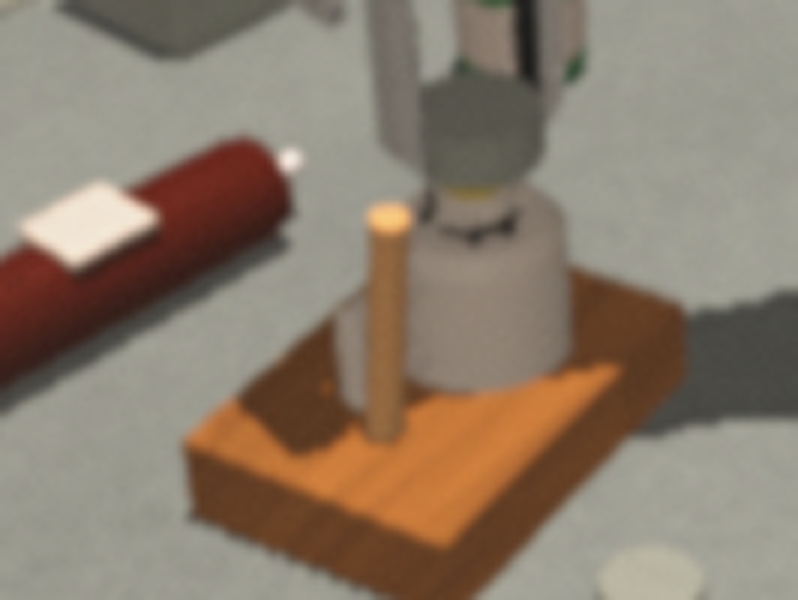

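The crop shows the cap held level above the neck, with mustard visible at crop px (475,190). The jar is seated, and the pin is upright with its top at full px (264.8,226), about 4 px right of where I predicted, a slight lean from the ear. Cap clearance above the rim is about 14 mm. Handing in.

```bash
python3 -c "
from h import *
print(r.hand_in())"
```

```text
the job is handed in; nothing more can be done
None
```

The job is handed in, with no verdict returned: the pin is seated in the stand hole and let go, and the cap is unscrewed (about 1.2 rad, estimated from the turn) and held level about 14 mm above the mouth of the seated jar.

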